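# Unbolt and open the toggle clamp

## Robot

A 6-joint arm with a two-finger parallel gripper is mounted at the origin on a cart in front of the work surface, level with it; the furniture and walls round the work are solid. World frame = base frame: x ahead of the robot, y to its left, z up, the work surface at z = 0. Lengths are in mm, angles in rad, forces in N, time in s.
With the tool pointing down it reaches from about 275 to 750 mm from the base axis. Payload 10.2 kg.
Tool frame: the origin (TCP) lies on the front face of the gripper's body, between the roots of the fingers; the fingertips stand manip.tip_reach ahead of it and the grasp point (between the pads) lies 54 mm ahead of it (manip.tip_reach is the distance from the TCP to the fingertips, in mm); z points along the fingers, y is the line along which they close (so a half turn about z gives the same grasp; the last joint's range is limited). The gripper opens to 85 mm and grips with 20 to 120 N. Pads are 22 mm wide; open, the fingers measure 114 mm over their backs; the gripper's body (76 mm by 85 mm) begins 54 mm behind the grasp point. The pads swing forward as they close: fully open they stand 13 mm farther back than shut.
Start: joints at [-1.552, 0.313, 1.498, -0, 1.331, -0.223], TCP at [125.698, -509.737, 303.894] pointing down, gripper open.
Joint ranges: [-2.94, 2.94], [-0.97, 2.17], [0.19, 2.56], [-1.23, 4.37], [0.02, 3.11], [-2.88, 2.88]. Speed limits (rad/s): [2.39, 2.39, 3.01, 3.14, 3.14, 3.14].

## Interface

Orientations are given as a rotation vector (axis times angle).
In Python, from workcell import manip, read_camera, camera_model, job gives the robot as it stands.
- The arm moves only by the shell command python3 -m crank 'ROWS' [FORCE]. ROWS is JSON, a list of rows, each an object with "linear": the shift along the tool's x, y, z in m, a list of three; "twist": the turn, a rotation vector about the tool's x, y, z in degrees, a list of three; "grip": the opening, from -1 (shut) to 1 (fully open), so that 0 is half open. In form: [{"linear": [tx, ty, tz], "twist": [wx, wy, wz], "grip": grip}, ...]. A call has 1 to 5 rows; each row is the pose to reach, as a shift and turn from the pose commanded when the call began, along the tool's axes at that moment; what a row does not reach only later rows make up. A row lasts 1/8 s, in which the tool goes at most 62.5 mm and 10.7 degrees, less where a joint would pass 70% of its speed; a pose out of reach is approached as far as the arm can. A call with a gripper value outside its range is refused whole. The fingers move at their own pace and stop on an object; FORCE is the grip in N (left out, the last holds). Time passes only in rows, so rows that repeat a pose let the fingers close. It gives the time, the measured TCP pose, the force, the opening and the grip force at its end, in the units of the state.
- manip.observe(): the state, without advancing time (a new reading comes with each control period).
- read_camera(name): name is "scene" or "side" or "wrist"; returns (picture, depth): 400x640x3 uint8, blue, green, red; 400x640 float32, mm along the optical axis (not along the pixel's ray), 0 where there is no reading.
- camera_model(name): a dict with "vfov" (degrees; the focal length in pixels is half the picture's height over the tangent of half this angle, whatever the lens; pixels are square), "cx", "cy" (the principal point, pixels), "eye" and "orientation" of the camera in the world. Camera axes: x right, y down, z forward; pixel columns grow to the right and rows downward; lengths in mm; the calibration is good to about 2 mm. The wrist camera is an equidistant fisheye: a pixel r from the principal point sees the ray r / f radians off the axis. A picture is of the moment at which its call begins: read the wrist's pose just before it. camera_model takes no time and is no camera call; for the wrist camera it gives the pose at the moment of the call.
- job.close_job(): hands the job in; it is judged then, once.
The state is a dict: "clock": time; "q": joint angles; "joint_velocities": joint speeds; "tau": joint torques, N m; "ee_pos": TCP position; "eef_rot": TCP orientation; "wrist_force": force on the tool from outside, world axes, zero at the start; "moment": the same for the moment, N m; "opening": finger opening in mm; "grasp_force": force on a finger pad.
Only numpy, scipy, OpenCV 4.12 (cv2) and the standard library are available. Lean on these libraries where they do the work, as an engineer would, in place of code of your own. Each camera call takes 0.05 s, during which the arm holds its last target. There are 200 camera calls.

## Task

Open the clamping jig on the table so that its wooden part comes free. First draw the locking bolt all the way back off the clamp arm, then push the upright lever back as far as it goes. Leave the bolt drawn, the lever thrown back and let go of everything.

Things in the scene. Friction and masses are not known exactly. Their poses are not given: they have to be found in the camera images.
- jig: Plywood jig board 140 x 240 x 18 mm (x, y, z), screwed to the table; origin at its centre on the table top. Jig axes: x across, y along the board from the clamped part to the lever, z up. The clamp arm lies on the centre line (x = 0), y -54 to 74, 18 mm wide, top at z 58; its upright spindle, 8 mm thick, stands at x 0, y -36 up to z 86. Fences at the edges are 40 mm high.
- bolt_knob (a point): Centre of the upright dark steel knob of the locking bolt, 16 mm across, z 83 to 111, on a 9 mm stem; bolt home, it is at jig x -30, y -10, z 97. Axes as the jig's. Draw it towards jig -x. Its 12 mm bar slides in two steel staples (tops z 75) on a wooden block, and ends 46 mm to +x of the knob, lying over the clamp arm when home.
- bolt (a joint): Travel of the locking bolt in m: 0 fully home (its bar lies over the clamp arm and stops it from rising), 0.028 fully drawn, at its stop. It clears the arm at 0.026. Slides with about 1.5 N of friction and stays where it is left.
- lever_grip (a point): Middle of the lever's plastic handle, 20 mm wide (x), about 24 mm deep (y), leaning slightly to +y, z 85 to 170 when closed; the point is then at jig x 0, y 82, z 135. Axes are the jig's when closed and turn with the lever. The hinge runs along jig x through y 65, z 46. Push the handle's top towards jig +y (and so down); that lifts the clamp arm off the part.
- jig_lever (a joint): Angle of the lever in rad: 0 closed (handle nearly upright, arm down on the part), 0.785 fully thrown back, at its stop. Light friction of 0.15 N m (1 to 2 N at the handle); stays where it is left. While the bolt is home it turns no more than about 0.04 rad.

How it is judged:
By the outcome, as a careful person would: the job done as asked, in the order asked, and still so for the second after the job is handed in, with the robot touching nothing.
It also fails if it takes over 38 s, if anything falls off the work surface, if the arm or the gripper's body presses on something with over 40 N, if the wrist force passes 120 N, or if a joint passes its speed limit or range.

## Working session

There is one attempt and no reset: what is moved stays moved. The work goes in short steps, Python scripts to look and compute and a shell command to move; the robot and the scene stay as the last step left them, time stands still between calls to the robot, and variables do not carry over. Pictures are saved under pics/ and viewed, at most 10 in all, crops included, and the job is handed in when it is done.

```bash
ls; mkdir -p pics; cat > h.py <<'E'
import numpy as np,cv2
from scipy.spatial.transform import Rotation as R
from workcell import manip,read_camera,camera_model,job
def rot(m):
    o=np.array(m["orientation"],float)
    return R.from_rotvec(o).as_matrix() if o.size==3 else (o if o.shape==(3,3) else R.from_quat(o).as_matrix())
def cloud(name):
    m=camera_model(name); im,d=read_camera(name)
    f=200/np.tan(np.radians(m["vfov"]/2)); v,u=np.mgrid[:400,:640]
    x,y=u-m["cx"],v-m["cy"]
    if name=="wrist":
        r=np.hypot(x,y)+1e-9; t=r/f; x,y=np.tan(t)*x/r,np.tan(t)*y/r
    else: x,y=x/f,y/f
    P=np.stack([x*d,y*d,d],-1)@rot(m).T+np.array(m["eye"]); P[d<=0]=np.nan
    return im,P
E
python3 - <<'E'
from h import *
s=manip.observe();print({k:s[k] for k in("clock","ee_pos","eef_rot","opening")},manip.tip_reach)
for n in("scene","side","wrist"):
    print(n,camera_model(n)); im,P=cloud(n); np.savez(f"pics/{n}0.npz",im=im,P=P)
    cv2.imwrite(f"pics/{n}0.png",im)
a=cv2.imread("pics/scene0.png");b=cv2.imread("pics/side0.png")
cv2.imwrite("pics/both.png",cv2.resize(np.vstack([a,b]),(480,600)))
E
```

```text
pics
{'clock': 0.0, 'ee_pos': array([ 125.70840262, -509.55867248,  303.33562887]), 'eef_rot': array([-3.11739691e+00, -3.78722229e-01, -2.44034646e-04]), 'opening': 85.23891194373616} 72.6
scene {'vfov': 50.092517196215994, 'cx': 317.62775500808294, 'cy': 200.08823871919463, 'eye': array([ -7.24127749, 527.97708296, 504.14287198]), 'orientation': array([-0.93750831,  2.19466705, -1.31166055])}
side {'vfov': 46.62437043295356, 'cx': 316.7421673081773, 'cy': 200.26476621851344, 'eye': array([333.96274319, 770.14600676, 496.1833919 ]), 'orientation': array([-0.35523497,  2.513888  , -1.55927464])}
wrist {'vfov': 65.70646984690485, 'cx': 322.05948128518344, 'cy': 192.9892409359267, 'eye': array([ 199.51700821, -490.7813202 ,  373.67367267]), 'orientation': array([ 2.27617166, -1.78485304, -0.27236971])}
```

View pics/scene0.png

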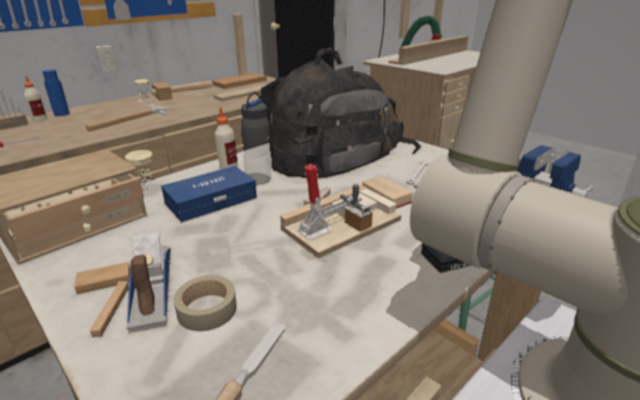

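View pics/side0.png

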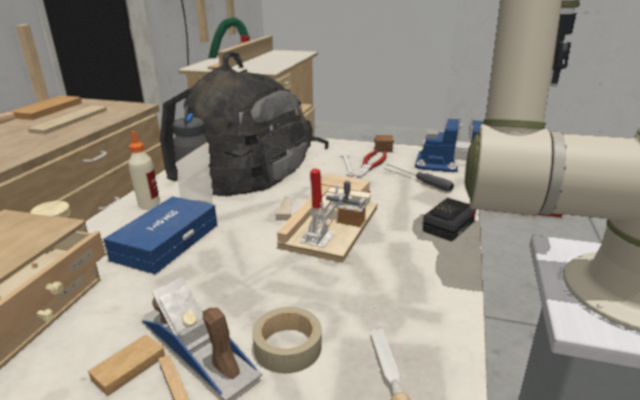

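The jig is seen with its red lever at scene (312,183) / side (316,190) and its dark knob at scene (355,192) / side (347,188).

```bash
python3 - <<'E'
from h import *
for n,(kx,ky) in(("scene",(355,192)),("side",(347,188))):
    z=np.load(f"pics/{n}0.npz");im,P=z["im"],z["P"]
    b,g,r=[im[...,i].astype(int) for i in range(3)]
    red=(r>110)&(g<70)&(b<80); red[:,:290]=0; red[:,340:]=0; red[:150]=0;red[220:]=0
    Q=P[red];Q=Q[np.isfinite(Q).all(1)]
    print(n,"red",red.sum(),np.median(Q,0).round(),np.percentile(Q,[5,95],axis=0).round().tolist())
    for z0,z1 in((85,105),(120,150),(155,175)):
        q=Q[(Q[:,2]>z0)&(Q[:,2]<z1)];print(z0,len(q),q.mean(0).round(1) if len(q) else 0)
    for v in range(ky-6,ky+10,3): print(v,[P[v,u].round().tolist() for u in(kx-2,kx,kx+2)],im[v,kx])
    # board top points
    lx=np.nanmedian(Q,0)
    m=(abs(P[...,2]-18)<5)&(np.hypot(P[...,0]-lx[0],P[...,1]-lx[1])<280)&(r>b+35)
    k=cv2.connectedComponentsWithStats(m.astype(np.uint8)); 
    i=1+np.argmax(k[2][1:,4]); q=P[k[1]==i]; print("board",k[2][i],cv2.minAreaRect(q[:,:2].astype(np.float32)),cv2.boxPoints(cv2.minAreaRect(q[:,:2].astype(np.float32))).round())
E
```

```text
scene red 226 [560.   8. 139.] [[558.0, -172.0, 50.0], [776.0, 17.0, 167.0]]
85 16 [559.1   4.3 101.3]
120 78 [559.8   7.1 135.1]
155 64 [562.8  11.4 162.7]
186 [[529.0, -76.0, 109.0], [524.0, -76.0, 110.0], [523.0, -81.0, 109.0]] [95 92 92]
189 [[528.0, -74.0, 102.0], [523.0, -76.0, 104.0], [521.0, -79.0, 104.0]] [61 59 59]
192 [[527.0, -74.0, 96.0], [523.0, -75.0, 97.0], [521.0, -79.0, 97.0]] [57 55 53]
195 [[526.0, -73.0, 90.0], [523.0, -76.0, 89.0], [522.0, -81.0, 88.0]] [58 56 55]
198 [[529.0, -77.0, 80.0], [524.0, -77.0, 82.0], [524.0, -83.0, 79.0]] [50 48 50]
201 [[531.0, -79.0, 71.0], [526.0, -79.0, 73.0], [550.0, -113.0, 51.0]] [57 55 55]
board [ 282  208  119   45 1529] ((553.4692993164062, -71.59072875976562), (239.67233276367188, 130.19284057617188), 83.5118637084961) [[ 475. -183.]
 [ 605. -198.]
 [ 632.   40.]
 [ 502.   55.]]
side red 291 [564.  14. 131.] [[559.0, 7.0, 94.0], [571.0, 20.0, 164.0]]
85 52 [565.2  11.4  97.6]
120 110 [564.6  14.5 135. ]
155 53 [564.9  17.4 161.2]
182 [[530.0, -75.0, 109.0], [526.0, -77.0, 109.0], [522.0, -77.0, 109.0]] [112 112 111]
185 [[529.0, -74.0, 103.0], [524.0, -71.0, 105.0], [521.0, -76.0, 103.0]] [72 72 70]
188 [[529.0, -73.0, 97.0], [525.0, -74.0, 97.0], [521.0, -75.0, 97.0]] [67 67 65]
191 [[529.0, -73.0, 90.0], [525.0, -77.0, 89.0], [520.0, -74.0, 91.0]] [65 64 62]
194 [[529.0, -77.0, 82.0], [525.0, -76.0, 83.0], [541.0, -165.0, 39.0]] [66 68 69]
197 [[529.0, -77.0, 74.0], [525.0, -76.0, 76.0], [539.0, -157.0, 36.0]] [78 83 87]
board [ 278  201   99   57 1502] ((557.1995849609375, -72.77653503417969), (244.5388946533203, 135.97605895996094), 83.90030670166016) [[ 477. -187.]
 [ 612. -202.]
 [ 638.   42.]
 [ 503.   56.]]
```

```bash
python3 - <<'E'
import cv2
a=cv2.imread("pics/scene0.png")[150:260,260:430];b=cv2.imread("pics/side0.png")[150:260,260:430]
cv2.imwrite("pics/c0.png",cv2.resize(cv2.hconcat([a,b]),(800,260),interpolation=cv2.INTER_CUBIC))
E
```

```text
(no output)
```

View pics/c0.png

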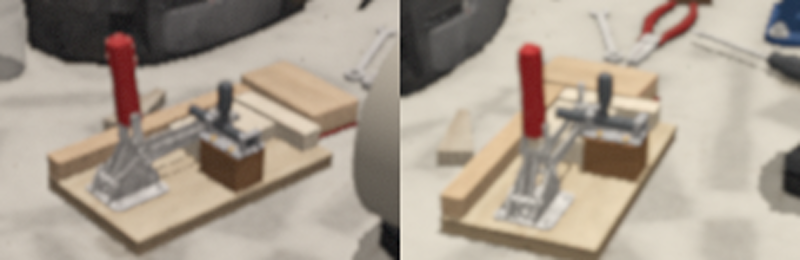

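Knob ≈ (527,-82), jig centre ≈ (556,-74), jig y ≈ (0.11,0.99): the knob, board and lever measurements agree with the given sizes. Moving above the knob.

```bash
python3 -m crank '[{"linear":[0.25,-0.16,0.0],"twist":[0,0,0],"grip":0},{"linear":[0.25,-0.16,0.0],"twist":[0,0,0],"grip":0},{"linear":[0.25,-0.16,0.0],"twist":[0,0,0],"grip":0},{"linear":[0.25,-0.16,0.0],"twist":[0,0,0],"grip":0},{"linear":[0.25,-0.16,0.0],"twist":[0,0,0],"grip":0}]' 50; python3 -m crank '[{"linear":[0.24,-0.16,0.05],"twist":[0,0,20],"grip":0},{"linear":[0.24,-0.16,0.05],"twist":[0,0,20],"grip":0},{"linear":[0.24,-0.16,0.05],"twist":[0,0,20],"grip":0},{"linear":[0.24,-0.16,0.05],"twist":[0,0,20],"grip":0},{"linear":[0.24,-0.16,0.05],"twist":[0,0,20],"grip":0}]'
```

```text
clock: 0.78
ee_pos: [331.3, -292.6, 303.9]
eef_rot: [-3.118, -0.38, -0.0]
wrist_force: [0.4, -1.7, 0.7]
opening: 42.5
grasp_force: 0.0
clock: 1.4
ee_pos: [525.4, -80.5, 253.6]
eef_rot: [3.137, -0.168, -0.0]
wrist_force: [-0.2, -0.6, -0.6]
opening: 42.8
grasp_force: 0.0
```

```bash
python3 - <<'E'
from h import *
im,P=cloud("wrist"); cv2.imwrite("pics/w1.png",im); np.savez("pics/w1.npz",im=im,P=P)
s=manip.observe();print(s["ee_pos"],R.from_rotvec(s["eef_rot"]).as_matrix().round(3).tolist())
top=(abs(P[...,2]-110)<5)&(np.hypot(P[...,0]-527,P[...,1]+82)<25)
print(top.sum(),np.nanmean(P[top],0),np.argwhere(top).mean(0) if top.any() else 0)
E
```

```text
[527.90517913 -75.52078606 251.97857458] [[0.995, -0.103, -0.0], [-0.103, -0.995, 0.003], [-0.001, -0.003, -1.0]]
331 [529.57009437 -80.98354654 109.93990077] [199.79456193 323.11782477]
```

View pics/w1.png

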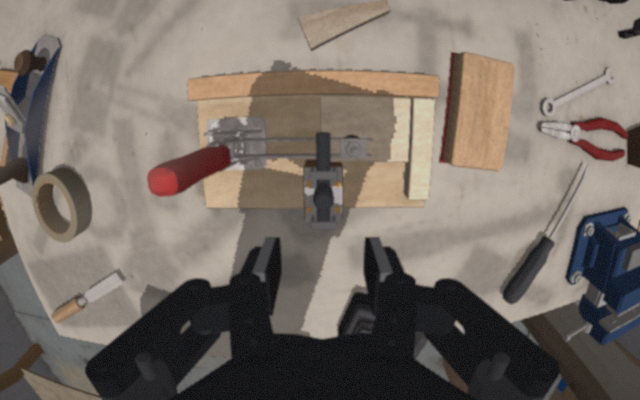

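Wrist view confirms: knob top at pixel (323,200), i.e. (529,-81), z 110; board aligned with the tool axes, bolt bar reaching over the arm towards +x. Descending.

```bash
python3 -m crank '[{"linear":[0.002,0.004,0.02],"twist":[0,0,0],"grip":0},{"linear":[0.002,0.004,0.04],"twist":[0,0,0],"grip":0},{"linear":[0.002,0.004,0.05],"twist":[0,0,0],"grip":0},{"linear":[0.002,0.004,0.05],"twist":[0,0,0],"grip":0}]' 50; python3 -c "
from h import *
s=manip.observe();print(s['ee_pos'])"
```

```text
clock: 1.95
ee_pos: [525.7, -86.5, 203.7]
eef_rot: [-3.137, 0.169, 0.002]
wrist_force: [0.5, 0.0, -1.1]
opening: 42.7
grasp_force: 0.0
[525.71339805 -86.50044947 203.72392509]
```

```bash
python3 -m crank '[{"linear":[0.003,-0.004,0.0],"twist":[0,0,0],"grip":0},{"linear":[0.003,-0.004,0.02],"twist":[0,0,0],"grip":0},{"linear":[0.003,-0.004,0.045],"twist":[0,0,0],"grip":0},{"linear":[0.003,-0.004,0.045],"twist":[0,0,0],"grip":0}]' ; python3 - <<'E'
from h import *
im,P=cloud("wrist"); cv2.imwrite("pics/w2.png",im)
E
```

```text
clock: 2.45
ee_pos: [529.0, -82.5, 158.4]
eef_rot: [-3.136, 0.168, 0.003]
wrist_force: [0.8, 0.2, 0.7]
opening: 42.7
grasp_force: 0.0
```

View pics/w2.png

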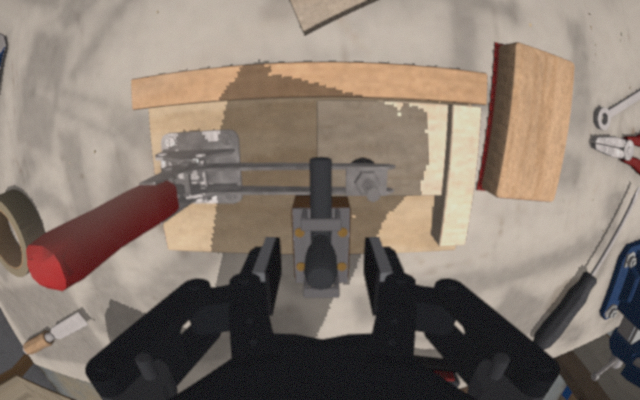

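The knob (320,262) stands midway between the pads (265 and 375). Closing.

```bash
python3 -m crank '[{"linear":[0,0,0],"twist":[0,0,0],"grip":-1},{"linear":[0,0,0],"twist":[0,0,0],"grip":-1},{"linear":[0,0,0],"twist":[0,0,0],"grip":-1},{"linear":[0,0,0],"twist":[0,0,0],"grip":-1},{"linear":[0,0,0],"twist":[0,0,0],"grip":-1}]' 50
```

```text
clock: 3.12
ee_pos: [529.9, -82.0, 160.5]
eef_rot: [-3.136, 0.168, -0.004]
wrist_force: [-0.0, 6.6, 5.4]
opening: 13.7
grasp_force: 48.9
```

```bash
python3 -m crank '[{"linear":[-0.008,0,0],"twist":[0,0,0],"grip":-1},{"linear":[-0.016,0,0],"twist":[0,0,0],"grip":-1},{"linear":[-0.024,0,0],"twist":[0,0,0],"grip":-1},{"linear":[-0.028,0,0],"twist":[0,0,0],"grip":-1},{"linear":[-0.028,0,0],"twist":[0,0,0],"grip":-1}]'; python3 -m crank '[{"linear":[-0.001,0,0],"twist":[0,0,0],"grip":-1},{"linear":[-0.002,0,0],"twist":[0,0,0],"grip":-1},{"linear":[-0.003,0,0],"twist":[0,0,0],"grip":-1},{"linear":[-0.003,0,0],"twist":[0,0,0],"grip":-1}]'
```

```text
clock: 3.75
ee_pos: [503.0, -79.3, 160.6]
eef_rot: [-3.136, 0.169, -0.01]
wrist_force: [8.0, 6.3, 0.3]
opening: 14.1
grasp_force: 49.7
clock: 4.25
ee_pos: [502.1, -79.2, 160.7]
eef_rot: [3.137, -0.17, 0.021]
wrist_force: [23.4, 7.1, -10.7]
opening: 14.1
grasp_force: 48.9
```

Stop reached (28 mm, 23 N). Release and rise.

```bash
python3 -m crank '[{"linear":[0,0,0],"twist":[0,0,0],"grip":0},{"linear":[0,0,0],"twist":[0,0,0],"grip":0},{"linear":[0,0,-0.02],"twist":[0,0,0],"grip":0},{"linear":[0,0,-0.06],"twist":[0,0,0],"grip":0},{"linear":[0,0,-0.11],"twist":[0,0,0],"grip":0}]'; python3 - <<'E'
from h import *
im,P=cloud("wrist"); cv2.imwrite("pics/w3.png",im)
top=(abs(P[...,2]-110)<5)&(np.hypot(P[...,0]-500,P[...,1]+80)<25)
print("knob",np.nanmean(P[top],0))
b,g,r=[im[...,i].astype(int) for i in range(3)]
m=(r>110)&(g<70)&(b<80)
for z0 in(90,110,130,150,160):
    q=P[m&(abs(P[...,2]-z0)<6)&(abs(P[...,1])<60)];print(z0,len(q),np.nanmean(q,0).round(1) if len(q) else 0, np.nanmin(q,0).round() if len(q) else 0)
print(manip.observe()["ee_pos"])
E
```

```text
clock: 4.88
ee_pos: [497.9, -79.5, 270.0]
eef_rot: [-3.137, 0.169, 0.003]
wrist_force: [0.6, -1.1, -0.1]
opening: 42.6
grasp_force: 0.0
knob [503.30375497 -78.27484    110.01826684]
90 0 0 0
110 0 0 0
130 0 0 0
150 0 0 0
160 38 [570.7   2.5 165.3] [561.  -1. 163.]
[499.65879821 -80.0256264  277.02242654]
```

View pics/w3.png

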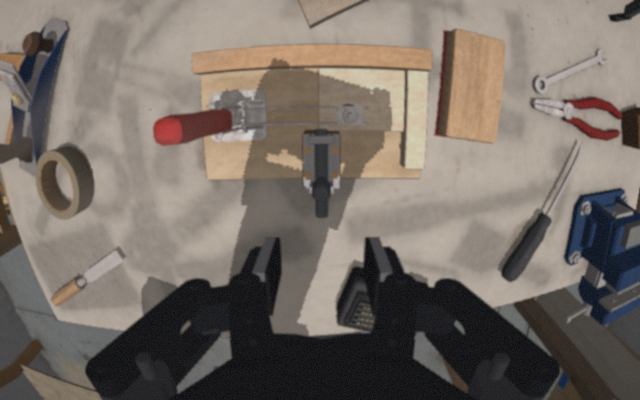

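The bolt's bar no longer reaches over the clamp arm (bar end near (320,130), knob (320,195), ≈27 mm drawn); lever top at (170,130). Going in front of the lever with fingers shut.

```bash
python3 -m crank '[{"linear":[0.03,-0.025,0],"twist":[0,0,0],"grip":-1},{"linear":[0.059,-0.054,0],"twist":[0,0,0],"grip":-1},{"linear":[0.059,-0.054,0.03],"twist":[0,0,0],"grip":-1},{"linear":[0.059,-0.054,0.06],"twist":[0,0,0],"grip":-1},{"linear":[0.059,-0.054,0.06],"twist":[0,0,0],"grip":-1}]'; python3 - <<'E'
from h import *
s=manip.observe();p=s["ee_pos"]-[559.4,-74.6,0];print(p[0]*.995-p[1]*.103,p[0]*.103+p[1]*.995,p[2],s["opening"],s["wrist_force"])
E
```

```text
clock: 5.55
ee_pos: [562.1, -32.0, 207.4]
eef_rot: [-3.136, 0.169, 0.007]
wrist_force: [0.3, 0.1, 0.1]
opening: -0.1
grasp_force: 0.0
-1.713427793271368 42.67480476204899 207.4200601232412 -0.05606611515315991 [0.28840627 0.05758168 0.12970313]
```

```bash
python3 -m crank '[{"linear":[0.001,-0.013,-0.004],"twist":[0,0,0],"grip":-1},{"linear":[0.001,-0.025,-0.003],"twist":[0,0,0],"grip":-1},{"linear":[0.001,-0.036,0.0],"twist":[0,0,0],"grip":-1},{"linear":[0.001,-0.046,0.003],"twist":[0,0,0],"grip":-1},{"linear":[0.001,-0.054,0.007],"twist":[0,0,0],"grip":-1}]'; python3 -m crank '[{"linear":[0,-0.006,0.004],"twist":[0,0,0],"grip":-1},{"linear":[0,-0.012,0.009],"twist":[0,0,0],"grip":-1},{"linear":[0,-0.018,0.014],"twist":[0,0,0],"grip":-1},{"linear":[0,-0.022,0.018],"twist":[0,0,0],"grip":-1},{"linear":[0,-0.022,0.018],"twist":[0,0,0],"grip":-1}]'; python3 - <<'E'
from h import *
s=manip.observe();p=s["ee_pos"]-[559.4,-74.6,0];print(p[0]*.995-p[1]*.103,p[0]*.103+p[1]*.995,p[2],s["opening"],s["wrist_force"])
im,P=cloud("side"); cv2.imwrite("pics/s4.png",cv2.resize(im[120:270,220:460],(800,500)))
E
```

```text
clock: 6.18
ee_pos: [569.8, 22.3, 201.9]
eef_rot: [-3.137, 0.168, -0.0]
wrist_force: [-0.3, -1.6, 2.7]
opening: -0.2
grasp_force: 0.9
clock: 6.8
ee_pos: [571.9, 43.6, 183.5]
eef_rot: [-3.137, 0.168, 0.001]
wrist_force: [-0.8, 1.0, -0.5]
opening: -0.1
grasp_force: 0.0
0.2295159574567638 118.9372054739554 183.50876929288438 -0.13591686439088457 [-0.77290222  1.02540271 -0.49214404]
```

View pics/s4.png

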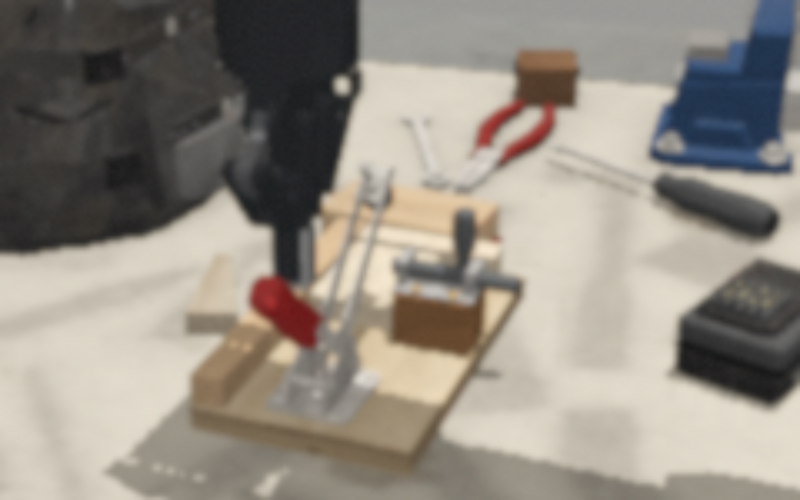

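The lever (290,310) is well back and the arm raised (370,180). Pressing on to the stop.

```bash
python3 -m crank '[{"linear":[0,-0.002,0.003],"twist":[0,0,0],"grip":-1},{"linear":[0,-0.004,0.006],"twist":[0,0,0],"grip":-1},{"linear":[0,-0.004,0.006],"twist":[0,0,0],"grip":-1}]'; python3 -m crank '[{"linear":[0,-0.001,0.002],"twist":[0,0,0],"grip":-1},{"linear":[0,-0.002,0.004],"twist":[0,0,0],"grip":-1},{"linear":[0,-0.002,0.004],"twist":[0,0,0],"grip":-1}]'
```

```text
clock: 7.22
ee_pos: [572.6, 47.3, 178.2]
eef_rot: [3.137, -0.168, 0.001]
wrist_force: [0.0, -1.0, 2.0]
opening: 0.0
grasp_force: 1.4
clock: 7.6
ee_pos: [573.0, 48.2, 177.0]
eef_rot: [3.134, -0.168, 0.004]
wrist_force: [-9.9, -7.8, 25.5]
opening: -0.1
grasp_force: 12.8
```

At the stop (27 N). Retreat and check.

```bash
python3 -m crank '[{"linear":[0,0.004,-0.02],"twist":[0,0,0],"grip":-1},{"linear":[0,0.004,-0.06],"twist":[0,0,0],"grip":-1},{"linear":[0,0.004,-0.11],"twist":[0,0,0],"grip":-1},{"linear":[0,0.004,-0.11],"twist":[0,0,0],"grip":-1},{"linear":[0,0.004,-0.11],"twist":[0,0,0],"grip":-1}]'; python3 - <<'E'
from h import *
im,P=cloud("side"); im2,P2=cloud("scene")
cv2.imwrite("pics/s5.png",cv2.resize(cv2.hconcat([im[140:260,240:400],im2[140:260,260:420]]),(800,300)))
for i,p in((im,P),(im2,P2)):
    b,g,r=[i[...,k].astype(int) for k in range(3)]
    m=(r>110)&(g<70)&(b<80)&(np.hypot(p[...,0]-570,p[...,1]-50)<90)
    q=(p[m]-[559.4,-74.6,0]); y=q[:,0]*.103+q[:,1]*.995; l=np.polyfit(y,q[:,2],1)
    print("lever z",q[:,2].min(),q[:,2].max(),"y",y.min(),y.max(),"angle from vertical",90-np.degrees(np.arctan(l[0])))
    k=p[(abs(p[...,2]-97)<11)&(np.hypot(p[...,0]-500,p[...,1]+79)<15)];print("knob",np.median(k,0))
E
```

```text
clock: 8.22
ee_pos: [571.9, 45.4, 283.0]
eef_rot: [-3.137, 0.168, 0.002]
wrist_force: [0.2, -0.8, 0.2]
opening: 0.1
grasp_force: 0.0
lever z 64.79896053509538 121.08090032703012 y 110.41074179465176 172.0293873224049 angle from vertical 55.31007109224076
knob [500.23347346 -72.27653103  97.46870466]
lever z 67.8300842308102 122.86247350701132 y 97.37819988900716 167.89963987461576 angle from vertical 55.602969105016165
knob [496.64630601 -73.45437165  97.05694825]
```

View pics/s5.png

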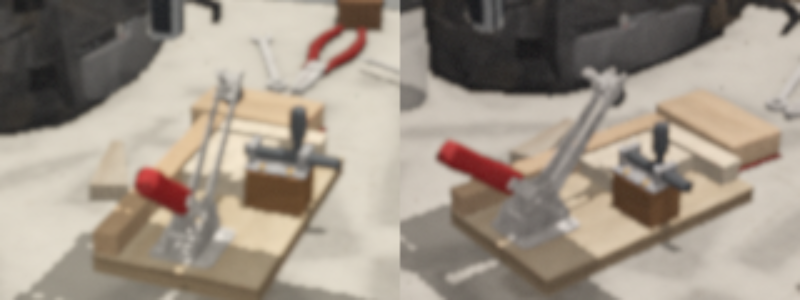

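The lever lies 55.5° from vertical (expected 55.8° at its stop), the arm is raised, and the knob is about 28 mm back. The gripper is clear of everything.

```bash
python3 -c "
from workcell import job
print(job.close_job())"
```

```text
the job is handed in; nothing more can be done
None
```

The job is handed in at about 8.4 s: bolt drawn back to its stop, then the lever thrown back to its stop, the clamp arm raised off the wooden part and the gripper clear of everything; no verdict was returned.

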